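# Set the model terrace out on its baseboard

## Task

The four model houses are packed in the foam-lined plywood tray in street order. Move them onto the four cork plots of the baseboard, one house to a plot, in the same order from left to right as they stand in the tray, each upright, centred on its plot and square to the board. They are delicate: set them down, do not drop them or tip them over.

Things in the scene. Friction and masses are not known exactly. Their poses are not given: they have to be found in the camera images.
- house_gabled: Loose model house, about 80 g. White card walls, small grey windows, grey roof; 56 mm deep (x, between flat front and back walls, both alike), 44 mm wide (y), walls 50 mm high, then a pitched roof with the ridge along y, 74 mm high, with one white chimney to 78 mm. Origin: centre of its underside, z up. Starts upright in its cradle, axes parallel to the cradle's.
- house_flat: Loose model house, about 90 g. White card walls, small grey windows, grey roof; 56 mm deep (x, between flat front and back walls, both alike), 48 mm wide (y), walls 60 mm high, flat roof with a low parapet to 64 mm and a small white box on top to 74 mm. Origin: centre of its underside, z up. Starts upright in its cradle, axes parallel to the cradle's.
- house_hipped: Loose model house, about 70 g. White card walls, small grey windows, grey roof; 56 mm deep (x, between flat front and back walls, both alike), 36 mm wide (y), the narrowest; walls 60 mm high, then a roof sloping on all four sides, its short ridge along x, 80 mm high. Origin: centre of its underside, z up. Starts upright in its cradle, axes parallel to the cradle's.
- house_barrel: Loose model house, about 90 g. White card walls, small grey windows, grey roof; 56 mm deep (x, between flat front and back walls, both alike), 54 mm wide (y), the widest; walls 50 mm high, then a half-round barrel roof with its axis along y, 78 mm high. Origin: centre of its underside, z up. Starts upright in its cradle, axes parallel to the cradle's.
- cradle_gabled: Dark foam cradle that the gabled house stands in at the start; fixed, it stays in the tray. 84 (x) x 74 (y) x 16 mm, with a recess 62 (x) x 50 (y) mm (3 mm free round the house) whose floor is 4 mm above the origin (centre of the cradle's underside, 5 mm above the table). Axes parallel to the tray's.
- cradle_flat: Dark foam cradle that the flat house stands in at the start; fixed, it stays in the tray. 84 (x) x 74 (y) x 16 mm, with a recess 62 (x) x 54 (y) mm (3 mm free round the house) whose floor is 4 mm above the origin (centre of the cradle's underside, 5 mm above the table). Axes parallel to the tray's.
- cradle_hipped: Dark foam cradle that the hipped house stands in at the start; fixed, it stays in the tray. 84 (x) x 74 (y) x 16 mm, with a recess 62 (x) x 42 (y) mm (3 mm free round the house) whose floor is 4 mm above the origin (centre of the cradle's underside, 5 mm above the table). Axes parallel to the tray's.
- cradle_barrel: Dark foam cradle that the barrel house stands in at the start; fixed, it stays in the tray. 84 (x) x 74 (y) x 16 mm, with a recess 62 (x) x 60 (y) mm (3 mm free round the house) whose floor is 4 mm above the origin (centre of the cradle's underside, 5 mm above the table). Axes parallel to the tray's.
- tray: Fixed open plywood tray, 96 (x) x 312 (y) mm, 344 mm over its wire end handles, rim 22 mm above the table; origin: centre of its underside; +y is the robot's left within 0.25 rad. The four cradles fill it in a row along y, in any order, centred at x = 0, y = +112.5, +37.5, -37.5, -112.5 mm (left to right). It lies left or right of the board.
- board: Fixed white baseboard of the street model, 170 (x) x 350 (y) x 10 mm; origin: centre of its underside; +y is the robot's left within 0.25 rad. Four cork-brown plots, 70 (x) x 66 (y) mm, flush with its top, centred at x = 0, y = +112.5, +37.5, -37.5, -112.5 mm (left to right). Grey street along its -x edge, green strip along +x; 31 mm model trees only near the corners.
Mind the look-alikes: they are no part of the job. What is shaped like the house_hipped but blue is not meant.

How it is judged (in metres and radians):
At the end, for the whole second after the job is handed in: Each house is on the plot with its cradle's place in the row from the left: within 10 mm of the plot's centre along each board axis, on the board's top, tilt under 0.08 rad, square within 0.2 rad (either way round), released and at rest (((y of cradle_gabled in the frame of tray between 0.075 and 0.15 m and y of house_gabled in the frame of board between 0.1025 and 0.1225 m) or (y of cradle_gabled in the frame of tray between 0 and 0.075 m and y of house_gabled in the frame of board between 0.0275 and 0.0475 m) or (y of cradle_gabled in the frame of tray between -0.075 and 0 m and y of house_gabled in the frame of board between -0.0475 and -0.0275 m) or (y of cradle_gabled in the frame of tray between -0.15 and -0.075 m and y of house_gabled in the frame of board between -0.1225 and -0.1025 m)) and x of house_gabled in the frame of board between -0.01 and 0.01 m and z of house_gabled in the frame of board between 0.007 and 0.013 m and angle between each of house_gabled, house_flat, house_hipped, house_barrel's own z axis and vertical below 0.08 rad and angle between the x axis of each of house_gabled, house_flat, house_hipped, house_barrel and the x axis of board, either way round below 0.2 rad and contact force between the fingers and house_gabled below 0.05 N and linear speed of each of house_gabled, house_flat, house_hipped, house_barrel below 0.02 m/s and angular speed of each of house_gabled, house_flat, house_hipped, house_barrel below 0.2 rad/s and ((y of cradle_flat in the frame of tray between 0.075 and 0.15 m and y of house_flat in the frame of board between 0.1025 and 0.1225 m) or (y of cradle_flat in the frame of tray between 0 and 0.075 m and y of house_flat in the frame of board between 0.0275 and 0.0475 m) or (y of cradle_flat in the frame of tray between -0.075 and 0 m and y of house_flat in the frame of board between -0.0475 and -0.0275 m) or (y of cradle_flat in the frame of tray between -0.15 and -0.075 m and y of house_flat in the frame of board between -0.1225 and -0.1025 m)) and x of house_flat in the frame of board between -0.01 and 0.01 m and z of house_flat in the frame of board between 0.007 and 0.013 m and contact force between the fingers and house_flat below 0.05 N and ((y of cradle_hipped in the frame of tray between 0.075 and 0.15 m and y of house_hipped in the frame of board between 0.1025 and 0.1225 m) or (y of cradle_hipped in the frame of tray between 0 and 0.075 m and y of house_hipped in the frame of board between 0.0275 and 0.0475 m) or (y of cradle_hipped in the frame of tray between -0.075 and 0 m and y of house_hipped in the frame of board between -0.0475 and -0.0275 m) or (y of cradle_hipped in the frame of tray between -0.15 and -0.075 m and y of house_hipped in the frame of board between -0.1225 and -0.1025 m)) and x of house_hipped in the frame of board between -0.01 and 0.01 m and z of house_hipped in the frame of board between 0.007 and 0.013 m and contact force between the fingers and house_hipped below 0.05 N and ((y of cradle_barrel in the frame of tray between 0.075 and 0.15 m and y of house_barrel in the frame of board between 0.1025 and 0.1225 m) or (y of cradle_barrel in the frame of tray between 0 and 0.075 m and y of house_barrel in the frame of board between 0.0275 and 0.0475 m) or (y of cradle_barrel in the frame of tray between -0.075 and 0 m and y of house_barrel in the frame of board between -0.0475 and -0.0275 m) or (y of cradle_barrel in the frame of tray between -0.15 and -0.075 m and y of house_barrel in the frame of board between -0.1225 and -0.1025 m)) and x of house_barrel in the frame of board between -0.01 and 0.01 m and z of house_barrel in the frame of board between 0.007 and 0.013 m and contact force between the fingers and house_barrel below 0.05 N); the robot touches nothing.
It fails at once if a house is dropped (moves faster than 0.6 m/s with no finger touching it) ((linear speed of house_gabled above 0.6 m/s and contact force between the fingers and house_gabled below 0.02 N) or (linear speed of house_flat above 0.6 m/s and contact force between the fingers and house_flat below 0.02 N) or (linear speed of house_hipped above 0.6 m/s and contact force between the fingers and house_hipped below 0.02 N) or (linear speed of house_barrel above 0.6 m/s and contact force between the fingers and house_barrel below 0.02 N)).
It fails at once if a house is tipped by more than 0.6 rad (angle between any of house_gabled, house_flat, house_hipped, house_barrel's own z axis and vertical above 0.6 rad).
It also fails if it takes over 112 s, if anything falls off the work surface, if the arm or the gripper's body presses on something with over 40 N, if the wrist force passes 120 N, or if a joint passes its speed limit or range.

## Robot

A 6-joint arm with a two-finger parallel gripper is mounted at the origin on the work surface. World frame = base frame: x ahead of the robot, y to its left, z up, the work surface at z = 0. Lengths are in m, angles in degrees, forces in N, time in s.
With the tool pointing down it reaches from about 0.4 to 0.825 m from the base axis. Payload 7 kg.
Tool frame: the origin (TCP) lies on the centre line of the jaws, within the pads' length; the fingertips stand 8 mm ahead of it and the grasp point (between the pads) lies 11 mm behind it; z points along the fingers, y is the line along which they close (so a half turn about z gives the same grasp; the last joint's range is limited). The gripper opens to 88 mm and grips with 3 to 60 N. Pads are 19 mm wide; open, the fingers measure 130 mm over their backs; the gripper's body (78 mm by 193 mm) begins 47 mm behind the grasp point.
Start: joints at [-55.571, 20.546, 0.682, 0, -70.136, -16.507], TCP at [0.208, -0.642, 0.235] pointing down, gripper open.
Joint ranges: [-176.03, 176.03], [-82.01, 121.73], [-58.28, 71.71], [-173.87, 95.51], [-174.79, -0.11], [-173.66, 173.66]. Speed limits (degrees/s): [136.94, 136.94, 172.46, 180, 180, 180].

## Interface

Orientations are given as [roll, pitch, yaw] about the fixed x, y, z axes, in that order (R = Rz(yaw) Ry(pitch) Rx(roll)).
In Python, from plant import r gives the robot as it stands.
- The arm moves only by the tool carry_out, never from a script. Its argument "targets" is a list of rows, each a list of 6 numbers: the shift along the tool's x, y, z scaled (see below), then the turn, a rotation vector about the tool's x, y, z scaled (see below). A call has 1 to 5 rows; each row shifts and turns the commanded pose from where the row before left it, along the tool's axes as they then stand; what a row does not reach is not made up. The controller multiplies each number of a shift by 0.5 m and each number of a turn by 60 degrees. A row lasts 1/8 s, in which the tool goes at most 62.5 mm and 10.7 degrees, less where a joint would pass 70% of its speed; a pose out of reach is approached as far as the arm can. A call with a number of a shift or a turn outside -1 to 1 is refused whole. A call with a gripper value outside its range is refused whole. "hand" is the opening, from 0 (shut) to 1 (fully open), set as the call begins (left out, the last holds). The fingers move at their own pace and stop on an object; "squeeze" is the grip in N (left out, the last holds). Time passes only in rows, so rows that do not move let the fingers close. It gives the time, the measured TCP pose, the force, the opening and the grip force at its end, in the units of the state.
- r.get_state(): the state, without advancing time (a new reading comes with each control period).
- r.capture(name): name is "side" or "top"; returns the picture (480x640x3 uint8, red, green, blue); there is no depth.
- r.camera_info(name): a dict with "K" (3x3 intrinsics, pixels), "eye" and "attitude" of the camera in the world. Camera axes: x right, y down, z forward; pixel columns grow to the right and rows downward; lengths in m; the calibration is good to about 2 mm. A picture is of the moment at which its call begins. camera_info takes no time and is no camera call.
- r.close_job(): hands the job in; it is judged then, once.
The state is a dict: "time_s": time; "joints": joint angles; "qd": joint speeds; "joint_torque": joint torques, N m; "tcp_pos": TCP position; "eef_rot": TCP orientation; "contact_force": force on the tool from outside, world axes, zero at the start; "moment": the same for the moment, N m; "gripper_width": finger opening in m; "gripper_force": force on a finger pad.
Only numpy, scipy, OpenCV 4.12 (cv2) and the standard library are available. Lean on these libraries where they do the work, as an engineer would, in place of code of your own. Each camera call takes 0.05 s, during which the arm holds its last target. There are 200 camera calls.

## Working session

There is one attempt and no reset: what is moved stays moved. The work goes in short steps, Python scripts to look and compute and a tool call to move; the robot and the scene stay as the last step left them, time stands still between calls to the robot, and variables do not carry over. Pictures are saved under pics/ and viewed, at most 14 in all, crops included, and the job is handed in when it is done.

Besides the shell and the picture viewer there is one more tool, called as name(argument=value, ...), one argument or row to a line, values as JSON. carry_out: Moves the arm, as the interface text tells. Its arguments: {"type":"object","properties":{"targets":{"type":"array","items":{"type":"array","items":{"type":"number","minimum":-1,"maximum":1}}},"hand":{"type":"number"},"squeeze":{"type":"number"}},"required":["targets"]}

```bash
mkdir -p pics && python3 - <<'E'
from plant import r
import cv2, numpy as np
np.set_printoptions(precision=4,suppress=True)
for n in("top","side"):
    i=r.camera_info(n); print(n,i)
    cv2.imwrite(f"pics/{n}0.png",r.capture(n)[:,:,::-1])
print(r.get_state())
E
```

```text
top {'K': array([[486.7319,   0.    , 316.6836],
       [  0.    , 486.7319, 246.2392],
       [  0.    ,   0.    ,   1.    ]]), 'eye': array([ 0.3275, -0.0344,  0.8372]), 'attitude': array([-170.6096,    0.4049,  -91.5987])}
side {'K': array([[553.3606,   0.    , 324.3954],
       [  0.    , 553.3606, 241.1438],
       [  0.    ,   0.    ,   1.    ]]), 'eye': array([0.1474, 0.6986, 0.5678]), 'attitude': array([-123.7206,    0.4378, -155.2942])}
{'time_s': 0.1, 'joints': array([-55.5697,  20.5871,   0.6382,  -0.017 , -70.1373, -16.507 ]), 'qd': array([ 0.0276, -0.0772,  0.0855,  0.0142, -0.0713, -0.022 ]), 'joint_torque': array([ -0.0013, -58.4163,  29.3749,   7.0154,   0.0102,  -0.0001]), 'tcp_pos': array([ 0.2076, -0.6418,  0.2337]), 'eef_rot': array([ 179.9129,   -0.0091, -162.0825]), 'contact_force': array([-0.1751, -0.5027,  0.2339]), 'moment': array([-0.0104,  0.0597, -0.0143]), 'gripper_force': 0.0, 'gripper_width': 0.0875452754415515}
```

View pics/top0.png

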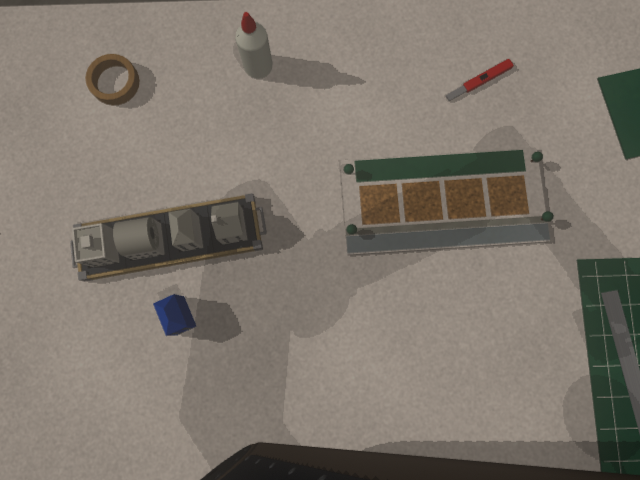

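View pics/side0.png

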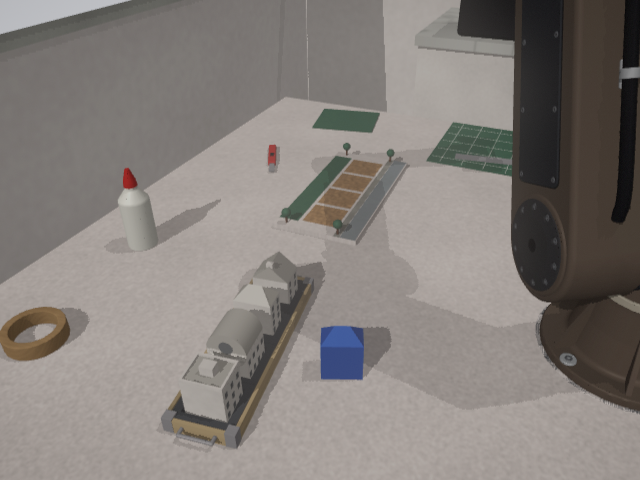

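The top picture shows the tray at left (u 75–262, v 198–278). In it, left to right, are flat (92,243), barrel (140,237), hipped (186,229) and gabled (228,222). The board is at right, with plots at u 360–528, v 177–222. The side picture shows the same order, with flat nearest at (210,385).

What could be mistaken for a wanted house: the white hipped house in the tray (top 186,229 / side 258,305) and the blue hipped look-alike outside it (top 174,315 / side 342,352). The description picks the white one in the tray, and the crops will confirm that.

```bash
python3 - <<'E'
import cv2
def crop(n,src,u,v,w,h,s):
    im=cv2.imread(f"pics/{src}0.png")[v:v+h,u:u+w]
    im=cv2.resize(im,None,fx=s,fy=s,interpolation=cv2.INTER_CUBIC)
    for k in range(0,w,20):
        cv2.putText(im,str(u+k),(k*s,10),0,.35,(0,0,255),1); cv2.line(im,(k*s,12),(k*s,18),(0,0,255),1)
    for k in range(0,h,20):
        cv2.putText(im,str(v+k),(0,k*s+4),0,.35,(0,0,255),1); cv2.line(im,(24,k*s),(30,k*s),(0,0,255),1)
    cv2.imwrite(f"pics/{n}.png",im)
crop("tt","top",70,180,200,110,4)
crop("tb","top",340,140,220,120,3)
crop("st","side",160,245,170,205,3) if False else crop("st","side",160,240,165,200,3)
crop("sb","side",270,140,155,110,5)
E
```

```text
(no output)
```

View pics/tt.png

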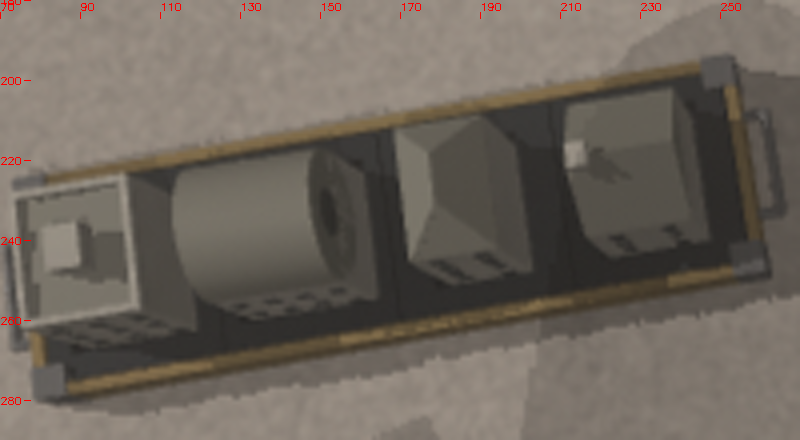

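View pics/tb.png

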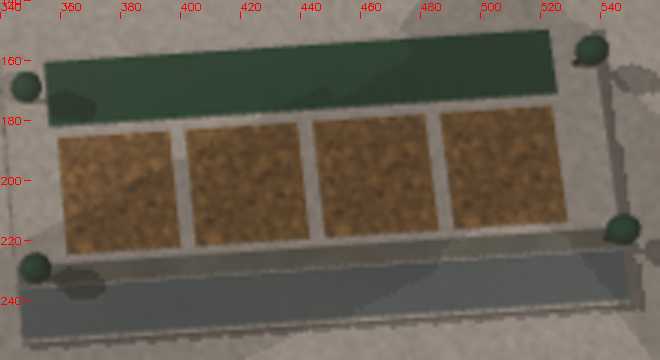

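View pics/st.png

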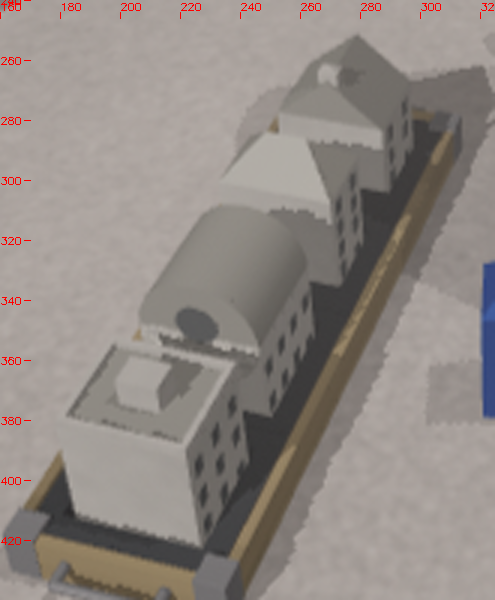

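View pics/sb.png

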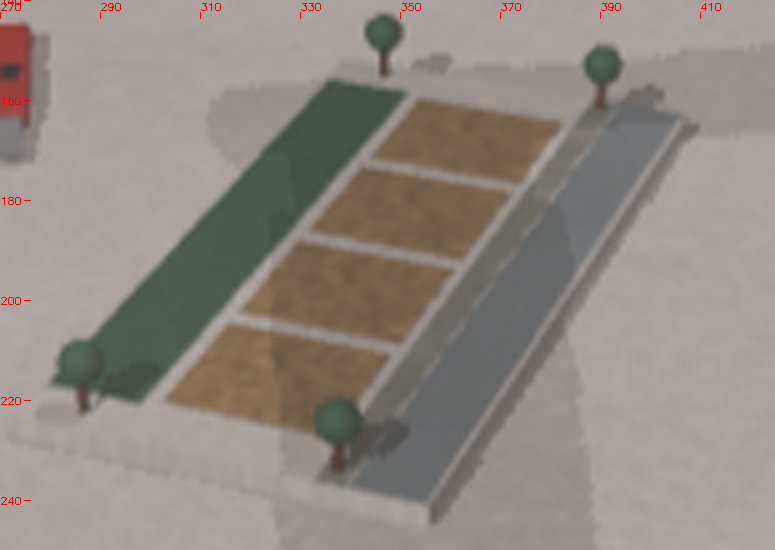

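The crops confirm the order flat, barrel, hipped, gabled. The white hipped house is in the tray at (186,229), and the blue one is not wanted. Next I triangulate the matched corners I read off.

```bash
cat > g.py <<'E'
import numpy as np
from scipy.spatial.transform import Rotation as R
from scipy.optimize import least_squares
from plant import r
def cam(n):
    i=r.camera_info(n); return i["K"],i["eye"],R.from_euler("xyz",i["attitude"],degrees=True).as_matrix()
C={n:cam(n) for n in("top","side")}
def proj(n,p):
    K,e,A=C[n]; q=K@(A.T@(np.asarray(p)-e)); return q[:2]/q[2]
def tri(t,s):
    return least_squares(lambda p:np.r_[proj("top",p)-t,proj("side",p)-s],[.4,0,.02])
E
python3 - <<'E'
from g import *
np.set_printoptions(precision=4,suppress=True)
# name: model local (x,y,z), top px, side px
T={'fl++':((.028,.1365,.073),(74.25,228.25),(181.7,378.7)),'fl+-':((.028,.0885,.073),(101.75,223.75),(199.3,355)),
'fl--':((-.028,.0885,.073),(104.25,258),(239,361.7)),'fl-+':((-.028,.1365,.073),(75.5,262),(222.3,388.3)),
'hip+':((.01,-.0375,.089),(177.5,225),(247.7,285)),'hip-':((-.01,-.0375,.089),(179.25,232.5),(260,285)),
'chim':(None,(213.75,218.25),(269.3,264.7)),
'tr++':((.048,.156,.022),(72.75,224),(164.7,409.3)),'tr-+':((-.048,.156,.022),(78.5,279),(241.7,425.7)),'tr--':((-.048,-.156,.022),(261.5,247),(313.3,278.3)),'tr+-':((.048,-.156,.022),(253.8,194),None)}
B={'p++':((.035,.1455,.01),(359.3,186),(302.6,220.4)),'p+-':((.035,-.1455,.01),(524,175.7),(353.4,159.6)),
'p--':((-.035,-.1455,.01),(529,213.3),(383,164.6)),'p-+':((-.035,.1455,.01),(362.3,224.7),None),'p1--':((-.035,.0795,.01),(400,222),(349,211)),'b-+':((-.085,.175,.01),(347.3,253.3),(356,241))}
for nm,D in(("tray",T),("board",B)):
    for k,(m,t,s) in D.items():
        if s: f=tri(t,s); print(k,f.x,"px err",np.sqrt(2*f.cost).round(1))
    def res(v):
        c,s_=np.cos(v[2]),np.sin(v[2]); o=[]
        for m,t,s in D.values():
            if m is None: continue
            p=[v[0]+c*m[0]-s_*m[1],v[1]+s_*m[0]+c*m[1],m[2]+v[3]]
            o+=list(proj("top",p)-t)
            if s: o+=list(proj("side",p)-s)
        return o
    f=least_squares(res,[.4,0,0,0],loss='soft_l1'); v=f.x
    print(nm,v,"deg",np.degrees(v[2]),"\n",np.array(res(v)).round(1))
    for y in(.1125,.0375,-.0375,-.1125): print(v[0]-np.sin(v[2])*y,v[1]+np.cos(v[2])*y)
E
```

```text
fl++ [0.4949 0.3576 0.0696] px err 0.4
fl+- [0.5012 0.3146 0.0666] px err 0.8
fl-- [0.446  0.307  0.0706] px err 0.7
fl-+ [0.4406 0.3519 0.0721] px err 0.5
hip+ [0.4987 0.1888 0.0858] px err 5.7
hip- [0.4836 0.1841 0.0881] px err 3.5
chim [0.5028 0.13   0.0823] px err 0.4
tr++ [0.5104 0.3798 0.0318] px err 0.5
tr-+ [0.4137 0.3632 0.0336] px err 2.5
tr-- [0.4644 0.0616 0.0209] px err 0.3
tray [ 0.4874  0.2215  0.151  -0.0011] deg 8.6499076559625 
 [-2.5  0.3 -1.9  0.4 -0.3 -0.5 -0.8 -4.1  0.9 -0.9  1.  -2.  -0.3  0.5
  1.2  0.8 -0.  -6.9  2.  -2.  -0.1 -2.2  3.   0.3  1.6  1.2 -1.1  7.5
  1.4  1.  -4.8  9.3  0.9  0.3  1.2 -0.3 -0.3 -0.5]
0.47050311974950776 0.3326774594818638
0.48178286067981896 0.2585305280244861
0.4930626016101302 0.18438359656710845
0.5043423425404414 0.11023666510973079
p++ [ 0.5704 -0.1104  0.0078] px err 0.2
p+- [ 0.5813 -0.4011  0.008 ] px err 1.1
p-- [ 0.5117 -0.4034  0.0082] px err 0.3
p1-- [ 0.5026 -0.1784  0.0086] px err 0.5
b-+ [ 0.4501 -0.0849  0.0084] px err 0.6
board [ 0.541  -0.2568  0.037  -0.0018] deg 2.122603279377548 
 [-0.2 -0.3 -0.  -0.1 -0.3 -0.7  0.8  0.1  0.1  0.4 -0.1 -0.   0.  -0.1
  0.2  0.1 -0.5  0.   0.2  0.8 -0.1  0. ]
0.5368099162631838 -0.14435489899747805
0.5395877619538336 -0.21930343849838455
0.5423656076444834 -0.29425197799929104
0.5451434533351333 -0.3692005175001975
```

Board fit is sub-pixel. The tray's near corners and hip ridge in the side view were misread, so I refit without them and check with an overlay.

```bash
python3 - <<'E'
from g import *
import cv2
np.set_printoptions(precision=4,suppress=True)
D=[((.028,.1365,.073),(74.25,228.25),(181.7,378.7)),((.028,.0885,.073),(101.75,223.75),(199.3,355)),
((-.028,.0885,.073),(104.25,258),(239,361.7)),((-.028,.1365,.073),(75.5,262),(222.3,388.3)),
((-.048,-.156,.022),(261.5,247),(313.3,278.3)),((.048,-.156,.022),(253.8,194),None)]
def pt(v,m):
    c,s=np.cos(v[2]),np.sin(v[2]); return [v[0]+c*m[0]-s*m[1],v[1]+s*m[0]+c*m[1],m[2]+v[3]]
def res(v): 
    o=[]
    for m,t,s in D:
        o+=list(proj("top",pt(v,m))-t)
        if s:o+=list(proj("side",pt(v,m))-s)
    return o
v=least_squares(res,[.4,0,0,0],loss='soft_l1').x
print(v,np.degrees(v[2]),np.array(res(v)).round(1))
for y in(.1125,.0375,-.0375,-.1125): print(pt(v,(0,y,0)))
out=[]
for n,(u,w,W,H,s) in {"top":(65,180,200,110,2),"side":(160,240,165,200,3)}.items():
    im=cv2.imread(f"pics/{n}0.png")[w:w+H,u:u+W]; im=cv2.resize(im,None,fx=s,fy=s,interpolation=cv2.INTER_CUBIC)
    def box(x,y,cy,z,c):
        q=np.array([(proj(n,pt(v,(a,cy+b,z)))-(u,w))*s+s/2 for a,b in((x,y),(x,-y),(-x,-y),(-x,y))])
        cv2.polylines(im,[q.round().astype(int)],1,c,1)
    for wd,h,y in((.048,.06,.1125),(.054,.05,.0375),(.036,.06,-.0375),(.044,.05,-.1125)):
        box(.028,wd/2,y,.009,(0,255,0)); box(.028,wd/2,y,.009+h,(0,0,255))
    box(.048,.156,0,.022,(255,255,0)); out.append(im)
H=max(i.shape[0] for i in out)
out=[cv2.copyMakeBorder(i,0,H-i.shape[0],0,0,0) for i in out]
m=cv2.hconcat(out); cv2.imwrite("pics/ov.png",cv2.resize(m,None,fx=min(1,800/m.shape[1]),fy=min(1,800/m.shape[1]),interpolation=cv2.INTER_AREA))
s=r.get_state();print(s['time_s'],s['tcp_pos'],s['eef_rot'])
E
```

```text
[ 0.4878  0.2216  0.1511 -0.0026] 8.659006110166722 [-2.1  0.2 -2.   1.3 -0.  -0.5 -0.9 -3.3  1.2 -0.9  0.8 -1.1  0.1  0.4
  1.   1.7  0.9  0.3  1.   0.4 -0.3 -0.4]
[np.float64(0.4708310196056142), np.float64(0.33283980749404113), np.float64(-0.002613579310079786)]
[np.float64(0.4821225347767957), np.float64(0.2586946681716352), np.float64(-0.002613579310079786)]
[np.float64(0.4934140499479772), np.float64(0.18454952884922937), np.float64(-0.002613579310079786)]
[np.float64(0.5047055651191587), np.float64(0.11040438952682348), np.float64(-0.002613579310079786)]
0.1 [ 0.2076 -0.6418  0.2337] [ 179.9129   -0.0091 -162.0825]
```

View pics/ov.png

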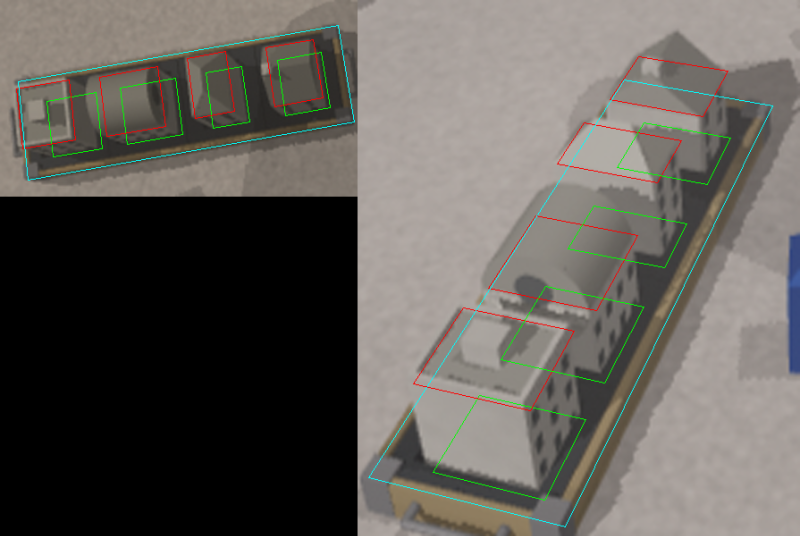

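The overlay fits the houses and the rim in both views. Only the chunky near corner blocks sit outside the outline. The first move turns the tool so its jaws close along the tray's x.

carry_out(
  targets=[
    [0, 0, 0, 0, 0, -0.168],
    [0, 0, 0, 0, 0, -0.168],
    [0, 0, 0, 0, 0, -0.168],
    [0, 0, 0, 0, 0, -0.168],
  ],
  hand=1,
  squeeze=10,
)

```text
time_s: 0.6
tcp_pos: [0.2076, -0.642, 0.234]
eef_rot: [180.0, 0.0, -121.4]
contact_force: [-0.1, 0.8, 0.3]
gripper_width: 0.0877
gripper_force: 0.0
```

carry_out(
  targets=[
    [0, 0, 0, 0, 0, -0.168],
    [0, 0, 0, 0, 0, -0.168],
    [0, 0, 0, 0, 0, -0.168],
    [0, 0, 0, 0, 0, -0.168],
    [0, 0, 0, 0, 0, 0],
  ],
)

```text
time_s: 1.23
tcp_pos: [0.2076, -0.642, 0.2341]
eef_rot: [180.0, 0.0, -81.5]
contact_force: [1.0, -0.0, -0.6]
gripper_width: 0.0875
gripper_force: 0.0
```

```bash
cat > d.py <<'E'
# remaining way to a goal, in the tool's axes and the units of the moves
import sys,numpy as np
from plant import r
from scipy.spatial.transform import Rotation as R
V={'t':(.4878,.2216,.1511),'b':(.541,-.2568,.037)}
def goal(w,k):   # place k=1..4 from the left
    x,y,a=V[w]; q=.1875-.075*k
    return np.array([x-np.sin(a)*q,y+np.cos(a)*q]),np.degrees(a)-90
def d(w,k,z,p=None,e=None):
    s=r.get_state(); p=s['tcp_pos'] if p is None else p; e=s['eef_rot'] if e is None else e
    g,yaw=goal(w,k); A=R.from_euler('xyz',e,degrees=True); G=R.from_euler('xyz',[180,0,yaw],degrees=True)
    print(w,k,'shift',(A.inv().apply(np.r_[g,z]-p)/.5).round(4),'turn',((A.inv()*G).as_rotvec(degrees=True)/60).round(4))
if __name__=='__main__':
    s=r.get_state(); print(s['time_s'],s['tcp_pos'].round(4),s['eef_rot'].round(2),s['contact_force'].round(2),s['gripper_width'].round(4),s['gripper_force'])
    for a in sys.argv[1:]:
        w,k,z=a.split(','); d(w,int(k),float(z))
E
python3 d.py t,4,.12 b,4,.12
```

```text
Traceback (most recent call last):
  File "d.py", line 14, in <module>
    s=r.get_state(); print(s['time_s'],s['tcp_pos'].round(4),s['eef_rot'].round(2),s['contact_force'].round(2),s['gripper_width'].round(4),s['gripper_force'])
                                                                                                               ^^^^^^^^^^^^^^^^^^^^^^^^
AttributeError: 'float' object has no attribute 'round'
```

```bash
sed -i "s/s\['gripper_width'\].round(4)/round(s['gripper_width'],4)/" d.py && python3 d.py t,4,.14
```

```text
1.225 [ 0.2076 -0.642   0.2341] [ 1.7999e+02  4.0000e-02 -8.1510e+01] [ 1.04 -0.03 -0.59] 0.0875 0.0
t 4 shift [-1.4004 -0.81    0.1891] turn [ 0.0002  0.0007 -0.0027]
```

carry_out(
  targets=[
    [-0.093, -0.054, 0, 0, 0, 0],
    [-0.093, -0.054, 0, 0, 0, 0],
    [-0.093, -0.054, 0, 0, 0, 0],
    [-0.093, -0.054, 0, 0, 0, 0],
    [-0.093, -0.054, 0, 0, 0, 0],
  ],
)

```text
time_s: 1.85
tcp_pos: [0.3069, -0.3907, 0.2346]
eef_rot: [-180.0, -0.0, -81.7]
contact_force: [1.1, 0.1, 0.2]
gripper_width: 0.0873
gripper_force: 0.0
```

carry_out(
  targets=[
    [-0.093, -0.054, 0, 0, 0, 0],
    [-0.093, -0.054, 0, 0, 0, 0],
    [-0.093, -0.054, 0, 0, 0, 0],
    [-0.093, -0.054, 0, 0, 0, 0],
    [-0.093, -0.054, 0, 0, 0, 0],
  ],
)

```text
time_s: 2.48
tcp_pos: [0.4057, -0.1405, 0.2348]
eef_rot: [-180.0, 0.0, -81.7]
contact_force: [1.0, -0.9, -0.1]
gripper_width: 0.0877
gripper_force: 0.0
```

carry_out(
  targets=[
    [-0.093, -0.054, 0.03, 0, 0, 0],
    [-0.093, -0.054, 0.05, 0, 0, 0],
    [-0.093, -0.054, 0.05, 0, 0, 0],
    [-0.093, -0.054, 0.05, 0, 0, 0],
    [0, 0, 0, 0, 0, 0],
  ],
)

```text
time_s: 3.1
tcp_pos: [0.4846, 0.0602, 0.1425]
eef_rot: [179.8, -0.1, -81.5]
contact_force: [0.4, 0.3, 0.3]
gripper_width: 0.0875
gripper_force: 0.0
```

```bash
python3 d.py t,4,.04; python3 -c "
from plant import r;import cv2
a=r.capture('top');b=r.capture('side')
cv2.imwrite('pics/c1.png',cv2.hconcat([cv2.resize(a[150:330,40:340],(400,240)),cv2.resize(b[180:480,100:500],(400,300))[:240]])[:,:,::-1])"
```

```text
3.1 [0.4846 0.0602 0.1425] [ 1.7982e+02 -6.0000e-02 -8.1520e+01] [0.42 0.27 0.27] 0.0875 0.0
t 4 shift [-0.0936 -0.0553  0.2047] turn [ 0.003  -0.001  -0.0029]
```

View pics/c1.png

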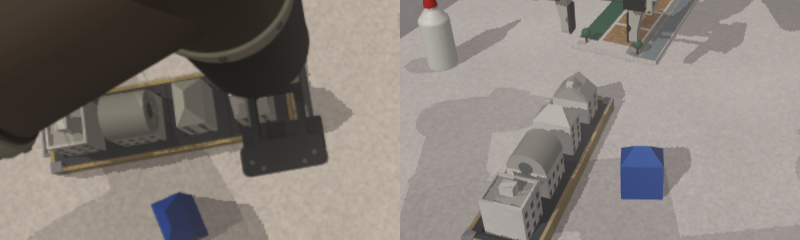

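The picture shows the gripper just short of the gabled house, above the tray's right end; everything is still in place.

carry_out(
  targets=[
    [-0.0936, -0.0553, 0, 0, 0, -0.003],
    [0, 0, 0.05, 0, 0, 0],
    [0, 0, 0.05, 0, 0, 0],
    [0, 0, 0, 0, 0, 0],
  ],
)

```text
time_s: 3.7
tcp_pos: [0.5038, 0.1067, 0.0939]
eef_rot: [179.9, -0.1, -81.4]
contact_force: [0.3, 0.2, 0.8]
gripper_width: 0.0877
gripper_force: 0.0
```

carry_out(
  targets=[
    [0, 0, 0.05, 0, 0, 0],
    [0, 0, 0.04, 0, 0, 0],
    [0, 0, 0.013, 0, 0, 0],
    [0, 0, 0, 0, 0, 0],
  ],
)

```text
time_s: 4.2
tcp_pos: [0.5054, 0.108, 0.044]
eef_rot: [-180.0, 0.0, -81.3]
contact_force: [0.6, 0.5, -1.1]
gripper_width: 0.0875
gripper_force: 0.0
```

```bash
python3 d.py t,4,.04; python3 -c "
from plant import r;import cv2
b=r.capture('side')
cv2.imwrite('pics/c2.png',cv2.resize(b[170:370,180:420],(720,600))[:,:,::-1])"
```

```text
4.2 [0.5054 0.108  0.044 ] [-1.7995e+02  1.0000e-02 -8.1310e+01] [ 0.61  0.55 -1.13] 0.0875 0.0
t 4 shift [-0.0049  0.0006  0.0079] turn [-0.0008  0.0001  0.0006]
```

View pics/c2.png

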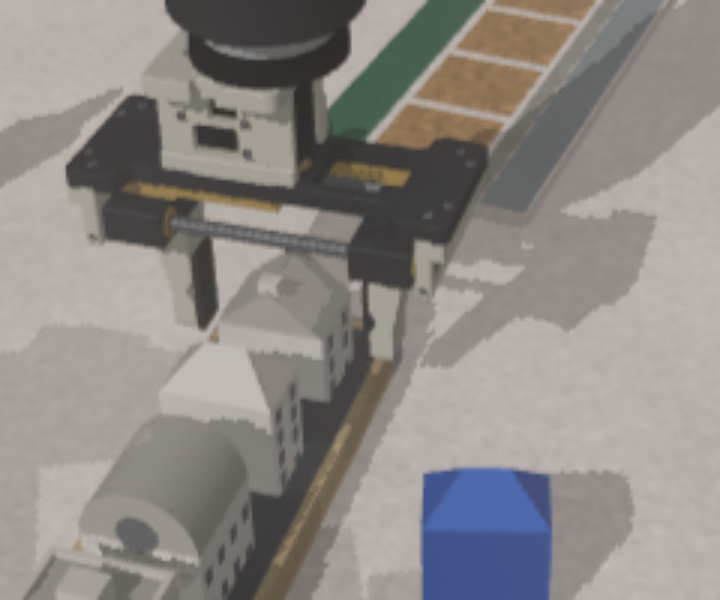

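The fingers stand on both sides of the gabled house, clear of the rim. I lower slightly and close.

carry_out(
  targets=[
    [-0.005, 0, 0.008, 0, 0, 0],
    [0, 0, 0, 0, 0, 0],
  ],
)

```text
time_s: 4.5
tcp_pos: [0.5046, 0.1109, 0.0393]
eef_rot: [-180.0, 0.0, -81.2]
contact_force: [0.2, 0.4, 0.0]
gripper_width: 0.0881
gripper_force: 0.0
```

carry_out(
  targets=[
    [0, 0, 0, 0, 0, 0],
    [0, 0, 0, 0, 0, 0],
    [0, 0, 0, 0, 0, 0],
    [0, 0, 0, 0, 0, 0],
    [0, 0, 0, 0, 0, 0],
  ],
  hand=0.55,
  squeeze=10,
)

```text
time_s: 5.12
tcp_pos: [0.5046, 0.1107, 0.0391]
eef_rot: [-180.0, 0.0, -81.3]
contact_force: [0.7, -0.1, -0.4]
gripper_width: 0.0564
gripper_force: 10.0
```

carry_out(
  targets=[
    [0, 0, 0, 0, 0, 0],
    [0, 0, 0, 0, 0, 0],
    [0, 0, 0, 0, 0, 0],
  ],
)

```text
time_s: 5.5
tcp_pos: [0.5045, 0.1107, 0.0391]
eef_rot: [-180.0, 0.0, -81.3]
contact_force: [-0.0, -0.6, 0.8]
gripper_width: 0.0559
gripper_force: 10.0
```

```bash
python3 d.py t,4,.04
```

```text
5.5 [0.5045 0.1107 0.0391] [-180.      0.    -81.26] [-0.02 -0.63  0.78] 0.0559 9.993989322902053
t 4 shift [ 0.0006 -0.0003 -0.0018] turn [-0.      0.      0.0014]
```

carry_out(
  targets=[
    [0, 0, -0.015, 0, 0, 0],
    [0, 0, -0.03, 0, 0, 0],
    [0, 0, -0.05, 0, 0, 0],
    [0, 0, -0.05, 0, 0, 0],
    [0, 0, -0.04, 0, 0, 0],
  ],
)

```text
time_s: 6.12
tcp_pos: [0.5049, 0.1108, 0.1339]
eef_rot: [-179.9, 0.0, -81.2]
contact_force: [-0.5, 0.2, -0.8]
gripper_width: 0.0558
gripper_force: 10.0
```

carry_out(
  targets=[
    [0, 0, 0, 0, 0, 0],
    [0, 0, 0, 0, 0, 0],
  ],
)

```text
time_s: 6.38
tcp_pos: [0.5042, 0.1106, 0.1316]
eef_rot: [-180.0, 0.0, -81.3]
contact_force: [0.1, 0.2, -1.1]
gripper_width: 0.0558
gripper_force: 10.0
```

```bash
python3 d.py b,4,.135; python3 -c "
from plant import r;import cv2
b=r.capture('side')
cv2.imwrite('pics/c3.png',cv2.resize(b[130:370,180:420],(480,480))[:,:,::-1])"
```

```text
6.375 [0.5042 0.1106 0.1316] [-1.800e+02  2.000e-02 -8.127e+01] [ 0.06  0.21 -1.1 ] 0.0558 9.993942899382091
b 4 shift [ 0.9609  0.0647 -0.0071] turn [0.     0.0003 0.1102]
```

View pics/c3.png

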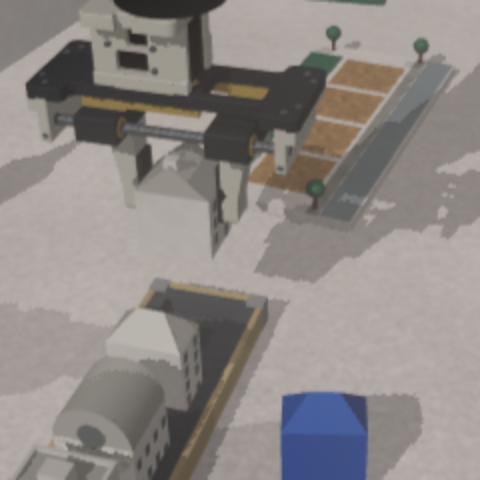

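The picture shows the gabled house held upright between the fingers and its cradle empty. I carry it to plot 4.

carry_out(
  targets=[
    [0.05, 0.005, 0, 0, 0, 0],
    [0.1, 0.006, 0, 0, 0, 0],
    [0.1, 0.006, 0, 0, 0, 0],
    [0.1, 0.006, 0, 0, 0, 0],
    [0.1, 0.006, 0, 0, 0, 0],
  ],
)

```text
time_s: 7.05
tcp_pos: [0.5239, -0.1155, 0.1307]
eef_rot: [179.9, 0.0, -81.2]
contact_force: [0.9, 0.4, -0.5]
gripper_width: 0.0556
gripper_force: 10.0
```

carry_out(
  targets=[
    [0.1, 0.006, 0, 0, 0, 0],
    [0.1, 0.006, 0, 0, 0, 0],
    [0.1, 0.006, 0, 0, 0, 0],
    [0.1, 0.006, 0, 0, 0, 0],
    [0.07, 0.006, 0, 0, 0, 0],
  ],
)

```text
time_s: 7.68
tcp_pos: [0.5446, -0.3505, 0.13]
eef_rot: [179.9, 0.1, -81.3]
contact_force: [0.3, 0.1, -1.5]
gripper_width: 0.0558
gripper_force: 10.0
```

carry_out(
  targets=[
    [0.041, 0.006, 0, 0, 0, 0],
    [0, 0, 0, 0, 0, 0.05],
    [0, 0, 0, 0, 0, 0.06],
    [0, 0, 0, 0, 0, 0],
    [0, 0, 0, 0, 0, 0],
  ],
)

```text
time_s: 8.3
tcp_pos: [0.5454, -0.3688, 0.1313]
eef_rot: [180.0, 0.0, -87.8]
contact_force: [0.4, 0.6, -0.8]
gripper_width: 0.0561
gripper_force: 10.0
```

```bash
python3 d.py b,4,.0405
```

```text
8.3 [ 0.5454 -0.3688  0.1313] [ 1.7997e+02  1.0000e-02 -8.7750e+01] [ 0.38  0.58 -0.79] 0.0561 9.993891016056295
b 4 shift [0.0009 0.0004 0.1816] turn [0.0004 0.0002 0.0021]
```

carry_out(
  targets=[
    [0, 0, 0.03, 0, 0, 0.002],
    [0, 0, 0.045, 0, 0, 0],
    [0, 0, 0.045, 0, 0, 0],
    [0, 0, 0.035, 0, 0, 0],
    [0, 0, 0.015, 0, 0, 0],
  ],
)

```text
time_s: 8.93
tcp_pos: [0.5447, -0.3689, 0.0449]
eef_rot: [179.9, 0.0, -88.0]
contact_force: [-0.1, 0.2, -0.4]
gripper_width: 0.0561
gripper_force: 10.0
```

carry_out(
  targets=[
    [0, 0, 0.005, 0, 0, 0],
    [0, 0, 0, 0, 0, 0],
    [0, 0, 0, 0, 0, 0],
  ],
)

```text
time_s: 9.3
tcp_pos: [0.5459, -0.3694, 0.0449]
eef_rot: [-179.9, -0.0, -88.0]
contact_force: [0.0, 0.2, -1.1]
gripper_width: 0.0561
gripper_force: 10.0
```

```bash
python3 d.py b,4,.0405; python3 -c "
from plant import r;import cv2
b=r.capture('side')
cv2.imwrite('pics/c4.png',cv2.resize(b[90:250,260:420],(600,600),interpolation=cv2.INTER_CUBIC)[:,:,::-1])"
```

```text
9.3 [ 0.5459 -0.3694  0.0449] [-1.7993e+02 -3.0000e-02 -8.7970e+01] [ 0.04  0.23 -1.11] 0.0561 9.994024333063862
b 4 shift [-0.0005  0.0016  0.0088] turn [-0.0012 -0.0006 -0.0016]
```

View pics/c4.png

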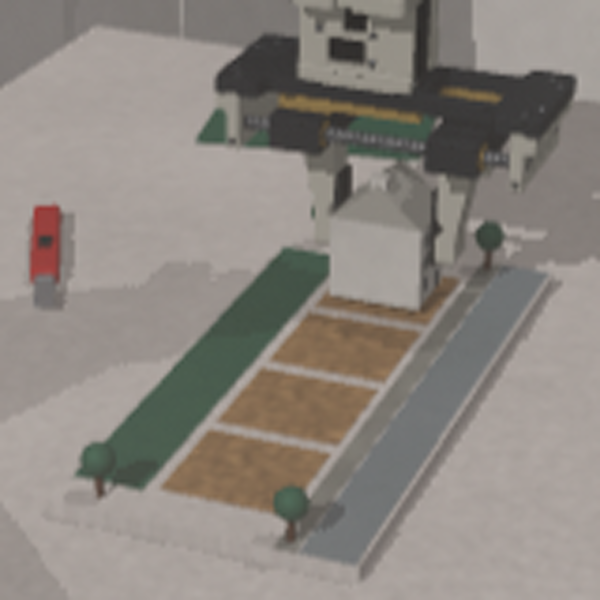

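The house hangs just above the cork of plot 4, square to the board. I lower the last few millimetres.

carry_out(
  targets=[
    [0, 0, 0.004, 0, 0, 0],
    [0, 0, 0.003, 0, 0, 0],
    [0, 0, 0, 0, 0, 0],
    [0, 0, 0, 0, 0, 0],
  ],
)

```text
time_s: 9.85
tcp_pos: [0.5455, -0.3692, 0.0406]
eef_rot: [180.0, -0.0, -88.0]
contact_force: [0.1, 0.7, -1.2]
gripper_width: 0.0557
gripper_force: 10.0
```

carry_out(
  targets=[
    [0, 0, 0.002, 0, 0, 0],
    [0, 0, 0, 0, 0, 0],
    [0, 0, 0, 0, 0, 0],
  ],
)

```text
time_s: 10.22
tcp_pos: [0.5456, -0.3693, 0.0401]
eef_rot: [-180.0, -0.0, -88.0]
contact_force: [-1.3, 1.7, 5.2]
gripper_width: 0.056
gripper_force: 10.0
```

```bash
python3 d.py b,4,.0405
```

```text
10.225 [ 0.5456 -0.3693  0.0401] [-1.7998e+02 -2.0000e-02 -8.7970e+01] [-1.33  1.72  5.18] 0.056 9.994832318188855
b 4 shift [-0.0001  0.0008 -0.0008] turn [-0.0003 -0.0003 -0.0015]
```

Contact is felt (5 N) at TCP 40 mm, as predicted. I open, then rise.

carry_out(
  targets=[
    [0, 0, 0, 0, 0, 0],
    [0, 0, 0, 0, 0, 0],
    [0, 0, 0, 0, 0, 0],
    [0, 0, 0, 0, 0, 0],
    [0, 0, 0, 0, 0, 0],
  ],
  hand=1,
)

```text
time_s: 10.85
tcp_pos: [0.5454, -0.3692, 0.0395]
eef_rot: [180.0, 0.0, -88.0]
contact_force: [-0.2, -0.2, 0.0]
gripper_width: 0.0869
gripper_force: 0.0
```

carry_out(
  targets=[
    [0, 0, -0.02, 0, 0, 0],
    [0, 0, -0.05, 0, 0, 0],
    [0, 0, -0.06, 0, 0, 0],
    [0, 0, -0.07, 0, 0, 0],
    [0, 0, 0, 0, 0, 0],
  ],
)

```text
time_s: 11.48
tcp_pos: [0.5474, -0.3701, 0.1439]
eef_rot: [-179.7, -0.2, -87.9]
contact_force: [-0.1, -0.1, -0.5]
gripper_width: 0.0877
gripper_force: 0.0
```

```bash
python3 d.py t,3,.14
```

```text
11.475 [ 0.5474 -0.3701  0.1439] [-1.7966e+02 -1.7000e-01 -8.7950e+01] [-0.1  -0.1  -0.47] 0.0877 0.0
t 3 shift [-1.1124  0.0681  0.0041] turn [-0.0056 -0.0032 -0.1101]
```

carry_out(
  targets=[
    [-0.112, 0.007, 0, 0, 0, 0],
    [-0.12, 0.007, 0, 0, 0, 0],
    [-0.12, 0.007, 0, 0, 0, 0],
    [-0.12, 0.007, 0, 0, 0, 0],
    [-0.12, 0.007, 0, 0, 0, 0],
  ],
)

```text
time_s: 12.1
tcp_pos: [0.517, -0.0722, 0.1397]
eef_rot: [-180.0, 0.0, -88.0]
contact_force: [1.2, 0.2, -0.5]
gripper_width: 0.0875
gripper_force: 0.0
```

carry_out(
  targets=[
    [-0.12, 0.007, 0, 0, 0, 0],
    [-0.12, 0.007, 0, 0, 0, 0],
    [-0.12, 0.007, 0, 0, 0, 0],
    [-0.12, 0.007, 0, 0, 0, 0],
    [-0.04, 0.005, 0, 0, 0, 0],
  ],
)

```text
time_s: 12.72
tcp_pos: [0.4914, 0.1882, 0.1397]
eef_rot: [-180.0, 0.0, -87.8]
contact_force: [0.6, -0.3, -0.1]
gripper_width: 0.0879
gripper_force: 0.0
```

carry_out(
  targets=[
    [0, 0, 0, 0, 0, -0.06],
    [0, 0, 0, 0, 0, -0.05],
    [0, 0, 0, 0, 0, 0],
    [0, 0, 0, 0, 0, 0],
  ],
)

```text
time_s: 13.22
tcp_pos: [0.4918, 0.1848, 0.1395]
eef_rot: [180.0, -0.0, -81.5]
contact_force: [0.4, -0.1, -0.8]
gripper_width: 0.0877
gripper_force: 0.0
```

```bash
python3 d.py t,3,.039; python3 -c "
from plant import r;import cv2
a=r.capture('top');b=r.capture('side')
A=cv2.resize(a[140:280,330:570],(480,280),interpolation=cv2.INTER_CUBIC)
B=cv2.resize(b[180:460,150:350],(300,420),interpolation=cv2.INTER_CUBIC)
A=cv2.copyMakeBorder(A,0,140,0,0,0)
cv2.imwrite('pics/c5.png',cv2.hconcat([A,B])[:,:,::-1])"
```

```text
13.225 [0.4918 0.1848 0.1395] [179.99  -0.   -81.47] [ 0.35 -0.1  -0.8 ] 0.0877 0.0
t 3 shift [ 0.0011 -0.0032  0.201 ] turn [ 0.0002 -0.0001 -0.0022]
```

View pics/c5.png

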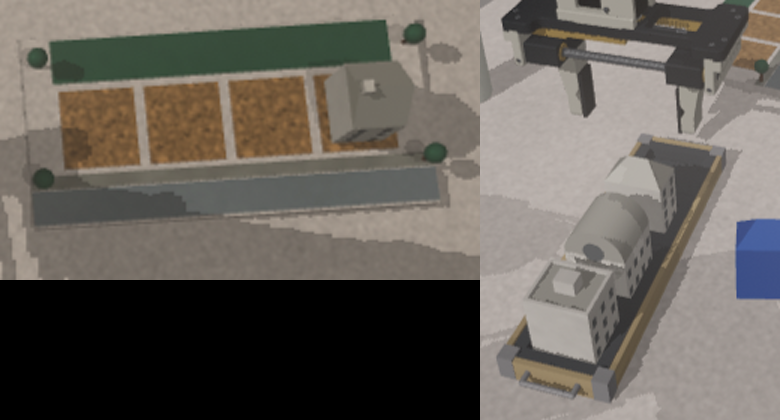

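The gabled house stands upright on plot 4; flat, barrel and hipped are still seated in the tray. Next is the hipped house.

carry_out(
  targets=[
    [0.001, -0.003, 0.04, 0, 0, -0.002],
    [0, 0, 0.06, 0, 0, 0],
    [0, 0, 0.06, 0, 0, 0],
    [0, 0, 0.03, 0, 0, 0],
    [0, 0, 0.01, 0, 0, 0],
  ],
)

```text
time_s: 13.95
tcp_pos: [0.4933, 0.1847, 0.039]
eef_rot: [179.9, -0.0, -81.3]
contact_force: [-0.6, 0.3, 0.3]
gripper_width: 0.0878
gripper_force: 0.0
```

carry_out(
  targets=[
    [0, 0, 0, 0, 0, 0],
    [0, 0, 0, 0, 0, 0],
  ],
)

```text
time_s: 14.2
tcp_pos: [0.494, 0.1854, 0.0405]
eef_rot: [-179.9, 0.0, -81.3]
contact_force: [0.8, 0.4, 0.0]
gripper_width: 0.0877
gripper_force: 0.0
```

```bash
python3 d.py t,3,.039
```

```text
14.2 [0.494  0.1854 0.0405] [-1.7992e+02  4.0000e-02 -8.1250e+01] [0.78 0.36 0.03] 0.0877 0.0
t 3 shift [0.0016 0.0014 0.003 ] turn [-0.0014  0.0008  0.0015]
```

Closing on the hipped house and lifting.

carry_out(
  targets=[
    [0, 0, 0.002, 0, 0, 0],
    [0, 0, 0, 0, 0, 0],
    [0, 0, 0, 0, 0, 0],
    [0, 0, 0, 0, 0, 0],
    [0, 0, 0, 0, 0, 0],
  ],
  hand=0.55,
  squeeze=10,
)

```text
time_s: 14.82
tcp_pos: [0.4934, 0.185, 0.0387]
eef_rot: [-180.0, 0.0, -81.3]
contact_force: [-0.7, 0.1, 0.9]
gripper_width: 0.0562
gripper_force: 10.0
```

carry_out(
  targets=[
    [0, 0, 0, 0, 0, 0],
    [0, 0, 0, 0, 0, 0],
  ],
)

```text
time_s: 15.08
tcp_pos: [0.4935, 0.185, 0.0386]
eef_rot: [-180.0, -0.0, -81.3]
contact_force: [-0.8, -0.1, 1.9]
gripper_width: 0.0559
gripper_force: 10.0
```

carry_out(
  targets=[
    [0, 0, -0.015, 0, 0, 0],
    [0, 0, -0.03, 0, 0, 0],
    [0, 0, -0.05, 0, 0, 0],
    [0, 0, -0.05, 0, 0, 0],
    [0, 0, -0.05, 0, 0, 0],
  ],
)

```text
time_s: 15.7
tcp_pos: [0.4935, 0.185, 0.138]
eef_rot: [-180.0, 0.0, -81.3]
contact_force: [-0.2, 0.7, -0.4]
gripper_width: 0.056
gripper_force: 10.0
```

carry_out(
  targets=[
    [0, 0, 0, 0, 0, 0],
    [0, 0, 0, 0, 0, 0],
  ],
)

```text
time_s: 15.95
tcp_pos: [0.4932, 0.1849, 0.1363]
eef_rot: [-180.0, 0.0, -81.3]
contact_force: [0.6, -0.4, -0.5]
gripper_width: 0.0561
gripper_force: 10.0
```

```bash
python3 d.py b,3,.135
```

```text
15.95 [0.4932 0.1849 0.1363] [-1.7999e+02  3.0000e-02 -8.1270e+01] [ 0.56 -0.42 -0.54] 0.0561 9.966223759620334
b 3 shift [0.9621 0.0481 0.0021] turn [-0.0002  0.0004  0.1101]
```

carry_out(
  targets=[
    [0.05, 0.004, 0, 0, 0, 0],
    [0.1, 0.005, 0, 0, 0, 0],
    [0.1, 0.005, 0, 0, 0, 0],
    [0.1, 0.005, 0, 0, 0, 0],
    [0.1, 0.005, 0, 0, 0, 0],
  ],
)

```text
time_s: 16.58
tcp_pos: [0.5152, -0.0409, 0.1353]
eef_rot: [179.9, -0.0, -81.2]
contact_force: [-0.1, 1.0, -1.1]
gripper_width: 0.0562
gripper_force: 10.0
```

carry_out(
  targets=[
    [0.1, 0.005, 0, 0, 0, 0],
    [0.1, 0.005, 0, 0, 0, 0],
    [0.1, 0.005, 0, 0, 0, 0],
    [0.1, 0.004, 0, 0, 0, 0],
    [0.07, 0.004, 0, 0, 0, 0],
  ],
)

```text
time_s: 17.2
tcp_pos: [0.5394, -0.2752, 0.1348]
eef_rot: [179.9, 0.0, -81.3]
contact_force: [0.9, 1.1, -1.1]
gripper_width: 0.0561
gripper_force: 10.0
```

carry_out(
  targets=[
    [0.042, 0.001, 0, 0, 0, 0],
    [0, 0, 0, 0, 0, 0.05],
    [0, 0, 0, 0, 0, 0.06],
    [0, 0, 0, 0, 0, 0],
    [0, 0, 0, 0, 0, 0],
  ],
)

```text
time_s: 17.82
tcp_pos: [0.5428, -0.2937, 0.1358]
eef_rot: [180.0, 0.0, -87.8]
contact_force: [-0.6, 0.5, -1.1]
gripper_width: 0.0559
gripper_force: 10.0
```

```bash
python3 d.py b,3,.0396
```

```text
17.825 [ 0.5428 -0.2937  0.1358] [ 1.7997e+02  1.0000e-02 -8.7760e+01] [-0.64  0.52 -1.1 ] 0.0559 9.966403704675031
b 3 shift [0.0012 0.0007 0.1925] turn [0.0004 0.0002 0.0021]
```

carry_out(
  targets=[
    [0.001, 0.001, 0.03, 0, 0, 0.002],
    [0, 0, 0.05, 0, 0, 0],
    [0, 0, 0.05, 0, 0, 0],
    [0, 0, 0.035, 0, 0, 0],
    [0, 0, 0.019, 0, 0, 0],
  ],
)

```text
time_s: 18.45
tcp_pos: [0.5418, -0.2944, 0.0426]
eef_rot: [179.9, 0.0, -88.0]
contact_force: [0.4, -0.5, 0.1]
gripper_width: 0.056
gripper_force: 10.0
```

carry_out(
  targets=[
    [0, 0, 0.003, 0, 0, 0],
    [0, 0, 0, 0, 0, 0],
    [0, 0, 0, 0, 0, 0],
  ],
)

```text
time_s: 18.82
tcp_pos: [0.5428, -0.2947, 0.0434]
eef_rot: [-179.9, -0.0, -88.0]
contact_force: [-0.3, 0.0, -0.5]
gripper_width: 0.0562
gripper_force: 10.0
```

```bash
python3 d.py b,3,.0396
```

```text
18.825 [ 0.5428 -0.2947  0.0434] [-1.7992e+02 -2.0000e-02 -8.7970e+01] [-0.34  0.   -0.55] 0.0562 9.966339875172707
b 3 shift [-0.0009  0.0009  0.0076] turn [-0.0013 -0.0004 -0.0015]
```

carry_out(
  targets=[
    [0, 0, 0.003, 0, 0, 0],
    [0, 0, 0.003, 0, 0, 0],
    [0, 0, 0, 0, 0, 0],
    [0, 0, 0, 0, 0, 0],
  ],
)

```text
time_s: 19.32
tcp_pos: [0.5424, -0.2946, 0.0397]
eef_rot: [-180.0, -0.0, -88.0]
contact_force: [0.7, -1.0, 0.5]
gripper_width: 0.0563
gripper_force: 10.0
```

carry_out(
  targets=[
    [0, 0, 0.001, 0, 0, 0],
    [0, 0, 0, 0, 0, 0],
    [0, 0, 0, 0, 0, 0],
  ],
)

```text
time_s: 19.7
tcp_pos: [0.5425, -0.2947, 0.0397]
eef_rot: [-180.0, -0.0, -88.0]
contact_force: [-0.8, 1.2, 5.2]
gripper_width: 0.0563
gripper_force: 10.0
```

Contact felt. Opening, rising and going to the barrel.

carry_out(
  targets=[
    [0, 0, 0, 0, 0, 0],
    [0, 0, 0, 0, 0, 0],
    [0, 0, 0, 0, 0, 0],
    [0, 0, 0, 0, 0, 0],
    [0, 0, 0, 0, 0, 0],
  ],
  hand=1,
)

```text
time_s: 20.32
tcp_pos: [0.5423, -0.2946, 0.039]
eef_rot: [180.0, 0.0, -88.0]
contact_force: [-0.5, 1.1, -0.1]
gripper_width: 0.0873
gripper_force: 0.0
```

carry_out(
  targets=[
    [0, 0, -0.02, 0, 0, 0],
    [0, 0, -0.05, 0, 0, 0],
    [0, 0, -0.06, 0, 0, 0],
    [0, 0, -0.07, 0, 0, 0],
    [0, 0, 0, 0, 0, 0],
  ],
)

```text
time_s: 20.95
tcp_pos: [0.5443, -0.2953, 0.1432]
eef_rot: [-179.6, -0.1, -87.9]
contact_force: [0.6, 0.4, 0.0]
gripper_width: 0.0875
gripper_force: 0.0
```

```bash
python3 d.py t,2,.14
```

```text
20.95 [ 0.5443 -0.2953  0.1432] [-1.7965e+02 -1.3000e-01 -8.7950e+01] [0.57 0.36 0.  ] 0.0875 0.0
t 2 shift [-1.1116  0.0846  0.0034] turn [-0.0058 -0.0024 -0.11  ]
```

carry_out(
  targets=[
    [-0.112, 0.008, 0, 0, 0, 0],
    [-0.12, 0.009, 0, 0, 0, 0],
    [-0.12, 0.009, 0, 0, 0, 0],
    [-0.12, 0.009, 0, 0, 0, 0],
    [-0.12, 0.009, 0, 0, 0, 0],
  ],
)

```text
time_s: 21.58
tcp_pos: [0.5093, 0.0022, 0.1392]
eef_rot: [-180.0, 0.0, -88.0]
contact_force: [0.5, 0.9, 0.0]
gripper_width: 0.0875
gripper_force: 0.0
```

carry_out(
  targets=[
    [-0.12, 0.009, 0, 0, 0, 0],
    [-0.12, 0.009, 0, 0, 0, 0],
    [-0.12, 0.009, 0, 0, 0, 0],
    [-0.12, 0.009, 0, 0, 0, 0],
    [-0.04, 0.003, 0, 0, 0, 0],
  ],
)

```text
time_s: 22.2
tcp_pos: [0.4806, 0.2626, 0.139]
eef_rot: [-180.0, 0.0, -87.8]
contact_force: [0.6, -0.8, -0.1]
gripper_width: 0.0877
gripper_force: 0.0
```

carry_out(
  targets=[
    [0, 0, 0, 0, 0, -0.06],
    [0, 0, 0, 0, 0, -0.05],
    [0, 0, 0, 0, 0, 0],
    [0, 0, 0, 0, 0, 0],
  ],
)

```text
time_s: 22.7
tcp_pos: [0.4812, 0.2592, 0.1391]
eef_rot: [180.0, -0.0, -81.5]
contact_force: [-0.6, 0.5, 0.3]
gripper_width: 0.0877
gripper_force: 0.0
```

```bash
python3 d.py t,2,.039; python3 -c "
from plant import r;import cv2
a=r.capture('top');b=r.capture('side')
A=cv2.resize(a[140:280,330:570],(480,280),interpolation=cv2.INTER_CUBIC)
B=cv2.resize(b[180:460,150:350],(300,420),interpolation=cv2.INTER_CUBIC)
A=cv2.copyMakeBorder(A,0,140,0,0,0)
cv2.imwrite('pics/c6.png',cv2.hconcat([A,B])[:,:,::-1])"
```

```text
22.7 [0.4812 0.2592 0.1391] [179.99  -0.   -81.47] [-0.62  0.46  0.35] 0.0877 0.0
t 2 shift [ 0.0012 -0.0017  0.2001] turn [ 0.0001 -0.     -0.0022]
```

View pics/c6.png

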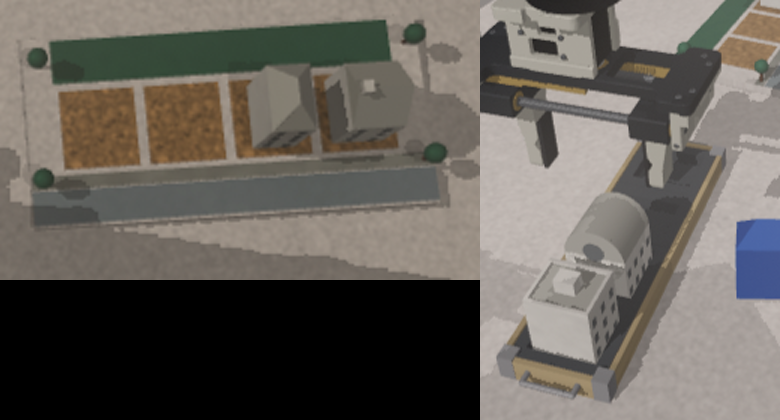

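Hipped stands on plot 3 and gabled on plot 4, both upright; barrel and flat remain in the tray. Now the barrel house.

carry_out(
  targets=[
    [0.001, -0.003, 0.04, 0, 0, -0.002],
    [0, 0, 0.06, 0, 0, 0],
    [0, 0, 0.06, 0, 0, 0],
    [0, 0, 0.03, 0, 0, 0],
    [0, 0, 0.01, 0, 0, 0],
  ],
)

```text
time_s: 23.42
tcp_pos: [0.4827, 0.2591, 0.0385]
eef_rot: [180.0, -0.0, -81.3]
contact_force: [-0.5, -0.6, 0.3]
gripper_width: 0.0878
gripper_force: 0.0
```

carry_out(
  targets=[
    [0, 0, 0.002, 0, 0, 0],
    [0, 0, 0, 0, 0, 0],
  ],
)

```text
time_s: 23.68
tcp_pos: [0.4833, 0.2598, 0.0389]
eef_rot: [-179.9, 0.0, -81.3]
contact_force: [0.1, -0.2, 0.6]
gripper_width: 0.0878
gripper_force: 0.0
```

```bash
python3 d.py t,2,.039
```

```text
23.675 [0.4833 0.2598 0.0389] [-1.7993e+02  5.0000e-02 -8.1250e+01] [ 0.09 -0.23  0.56] 0.0878 0.0
t 2 shift [ 0.0019  0.0025 -0.0001] turn [-0.0012  0.0008  0.0015]
```

carry_out(
  targets=[
    [0.001, 0.001, 0, 0, 0, 0],
    [0, 0, 0, 0, 0, 0],
    [0, 0, 0, 0, 0, 0],
    [0, 0, 0, 0, 0, 0],
    [0, 0, 0, 0, 0, 0],
  ],
  hand=0.55,
  squeeze=10,
)

```text
time_s: 24.3
tcp_pos: [0.4824, 0.2588, 0.0382]
eef_rot: [-180.0, -0.0, -81.3]
contact_force: [-0.7, -0.7, 2.1]
gripper_width: 0.0562
gripper_force: 10.0
```

carry_out(
  targets=[
    [0, 0, 0, 0, 0, 0],
    [0, 0, 0, 0, 0, 0],
  ],
)

```text
time_s: 24.55
tcp_pos: [0.4824, 0.2588, 0.0382]
eef_rot: [-180.0, 0.0, -81.3]
contact_force: [-1.0, -0.7, 2.9]
gripper_width: 0.056
gripper_force: 10.0
```

carry_out(
  targets=[
    [0, 0, -0.015, 0, 0, 0],
    [0, 0, -0.03, 0, 0, 0],
    [0, 0, -0.05, 0, 0, 0],
    [0, 0, -0.05, 0, 0, 0],
    [0, 0, -0.05, 0, 0, 0],
  ],
)

```text
time_s: 25.18
tcp_pos: [0.4824, 0.2588, 0.1375]
eef_rot: [-180.0, 0.0, -81.3]
contact_force: [0.2, -0.4, -1.8]
gripper_width: 0.0556
gripper_force: 10.0
```

carry_out(
  targets=[
    [0, 0, 0, 0, 0, 0],
    [0, 0, 0, 0, 0, 0],
  ],
)

```text
time_s: 25.42
tcp_pos: [0.4821, 0.2586, 0.1358]
eef_rot: [-180.0, 0.0, -81.3]
contact_force: [-0.2, -0.1, -0.1]
gripper_width: 0.0561
gripper_force: 10.0
```

```bash
python3 d.py b,2,.135
```

```text
25.425 [0.4821 0.2586 0.1358] [-1.800e+02  3.000e-02 -8.127e+01] [-0.22 -0.06 -0.13] 0.0561 9.956650659441948
b 2 shift [0.9623 0.0314 0.0011] turn [-1.000e-04  4.000e-04  1.101e-01]
```

carry_out(
  targets=[
    [0.05, 0.002, 0, 0, 0, 0],
    [0.1, 0.003, 0, 0, 0, 0],
    [0.1, 0.003, 0, 0, 0, 0],
    [0.1, 0.003, 0, 0, 0, 0],
    [0.1, 0.003, 0, 0, 0, 0],
  ],
)

```text
time_s: 26.05
tcp_pos: [0.5088, 0.0328, 0.1349]
eef_rot: [179.9, -0.0, -81.3]
contact_force: [0.9, -0.3, 0.0]
gripper_width: 0.0562
gripper_force: 10.0
```

carry_out(
  targets=[
    [0.1, 0.003, 0, 0, 0, 0],
    [0.1, 0.003, 0, 0, 0, 0],
    [0.1, 0.003, 0, 0, 0, 0],
    [0.1, 0.003, 0, 0, 0, 0],
    [0.07, 0.003, 0, 0, 0, 0],
  ],
)

```text
time_s: 26.68
tcp_pos: [0.5367, -0.2008, 0.1346]
eef_rot: [179.9, 0.0, -81.4]
contact_force: [0.9, 0.5, -2.2]
gripper_width: 0.0562
gripper_force: 10.0
```

carry_out(
  targets=[
    [0.042, 0.002, 0, 0, 0, 0],
    [0, 0, 0, 0, 0, 0.05],
    [0, 0, 0, 0, 0, 0.06],
    [0, 0, 0, 0, 0, 0],
    [0, 0, 0, 0, 0, 0],
  ],
)

```text
time_s: 27.3
tcp_pos: [0.5396, -0.2193, 0.1351]
eef_rot: [179.9, 0.0, -87.8]
contact_force: [-0.1, 0.4, -0.8]
gripper_width: 0.0561
gripper_force: 10.0
```

```bash
python3 d.py b,2,.0392
```

```text
27.3 [ 0.5396 -0.2193  0.1351] [ 1.7995e+02  1.0000e-02 -8.7790e+01] [-0.08  0.4  -0.85] 0.0561 9.956779601052403
b 2 shift [ 0.0002 -0.0002  0.1919] turn [0.0009 0.0001 0.0014]
```

carry_out(
  targets=[
    [0, 0, 0.03, 0, 0, 0.001],
    [0, 0, 0.05, 0, 0, 0],
    [0, 0, 0.05, 0, 0, 0],
    [0, 0, 0.035, 0, 0, 0],
    [0, 0, 0.018, 0, 0, 0],
  ],
)

```text
time_s: 27.92
tcp_pos: [0.5391, -0.2188, 0.0421]
eef_rot: [179.9, 0.0, -87.9]
contact_force: [0.0, 0.5, -1.0]
gripper_width: 0.0562
gripper_force: 10.0
```

carry_out(
  targets=[
    [0, 0, 0.003, 0, 0, 0],
    [0, 0, 0, 0, 0, 0],
    [0, 0, 0, 0, 0, 0],
  ],
)

```text
time_s: 28.3
tcp_pos: [0.5406, -0.2191, 0.0433]
eef_rot: [-179.9, -0.0, -87.9]
contact_force: [-0.0, 0.6, -0.8]
gripper_width: 0.0557
gripper_force: 10.0
```

```bash
python3 d.py b,2,.0392
```

```text
28.3 [ 0.5406 -0.2191  0.0433] [-1.7993e+02 -1.0000e-02 -8.7910e+01] [-0.01  0.6  -0.75] 0.0557 9.95658304542303
b 2 shift [0.0004 0.002  0.0081] turn [-0.0012 -0.0002 -0.0005]
```

carry_out(
  targets=[
    [0, 0, 0.003, 0, 0, 0],
    [0, 0, 0.003, 0, 0, 0],
    [0, 0, 0, 0, 0, 0],
    [0, 0, 0, 0, 0, 0],
  ],
)

```text
time_s: 28.8
tcp_pos: [0.5401, -0.219, 0.0396]
eef_rot: [180.0, -0.0, -87.9]
contact_force: [0.7, 0.5, -0.9]
gripper_width: 0.0564
gripper_force: 10.0
```

carry_out(
  targets=[
    [0, 0, 0.001, 0, 0, 0],
    [0, 0, 0, 0, 0, 0],
    [0, 0, 0, 0, 0, 0],
  ],
)

```text
time_s: 29.18
tcp_pos: [0.5402, -0.219, 0.0392]
eef_rot: [-180.0, -0.0, -87.9]
contact_force: [-0.9, 1.1, 1.0]
gripper_width: 0.0559
gripper_force: 10.0
```

carry_out(
  targets=[
    [0, 0, 0.001, 0, 0, 0],
    [0, 0, 0, 0, 0, 0],
  ],
)

```text
time_s: 29.42
tcp_pos: [0.5402, -0.219, 0.0392]
eef_rot: [-180.0, -0.0, -87.9]
contact_force: [-1.1, 0.4, 7.0]
gripper_width: 0.0559
gripper_force: 10.0
```

carry_out(
  targets=[
    [0, 0, 0, 0, 0, 0],
    [0, 0, 0, 0, 0, 0],
    [0, 0, 0, 0, 0, 0],
    [0, 0, 0, 0, 0, 0],
    [0, 0, 0, 0, 0, 0],
  ],
  hand=1,
)

```text
time_s: 30.05
tcp_pos: [0.5401, -0.219, 0.0385]
eef_rot: [180.0, 0.0, -87.9]
contact_force: [0.7, 0.2, -0.1]
gripper_width: 0.0879
gripper_force: 0.0
```

carry_out(
  targets=[
    [0, 0, -0.02, 0, 0, 0],
    [0, 0, -0.05, 0, 0, 0],
    [0, 0, -0.06, 0, 0, 0],
    [0, 0, -0.07, 0, 0, 0],
    [0, 0, 0, 0, 0, 0],
  ],
)

```text
time_s: 30.68
tcp_pos: [0.5422, -0.2194, 0.1425]
eef_rot: [-179.6, -0.1, -87.9]
contact_force: [-0.4, 0.1, 0.1]
gripper_width: 0.0872
gripper_force: 0.0
```

```bash
python3 d.py t,1,.14
```

```text
30.675 [ 0.5422 -0.2194  0.1425] [-1.7964e+02 -7.0000e-02 -8.7890e+01] [-0.43  0.13  0.06] 0.0872 0.0
t 1 shift [-1.1089  0.1019  0.0029] turn [-0.006  -0.0016 -0.1091]
```

carry_out(
  targets=[
    [-0.11, 0.01, 0, 0, 0, 0],
    [-0.12, 0.011, 0, 0, 0, 0],
    [-0.12, 0.011, 0, 0, 0, 0],
    [-0.12, 0.011, 0, 0, 0, 0],
    [-0.12, 0.011, 0, 0, 0, 0],
  ],
)

```text
time_s: 31.3
tcp_pos: [0.5018, 0.0766, 0.1387]
eef_rot: [-180.0, 0.0, -87.9]
contact_force: [1.7, -0.0, 0.4]
gripper_width: 0.0879
gripper_force: 0.0
```

carry_out(
  targets=[
    [-0.12, 0.011, 0, 0, 0, 0],
    [-0.12, 0.011, 0, 0, 0, 0],
    [-0.12, 0.011, 0, 0, 0, 0],
    [-0.12, 0.011, 0, 0, 0, 0],
    [-0.04, 0.003, 0, 0, 0, 0],
  ],
)

```text
time_s: 31.92
tcp_pos: [0.4688, 0.3368, 0.1383]
eef_rot: [-180.0, 0.0, -87.8]
contact_force: [-0.0, 0.4, -0.3]
gripper_width: 0.0875
gripper_force: 0.0
```

carry_out(
  targets=[
    [0, 0, 0, 0, 0, -0.06],
    [0, 0, 0, 0, 0, -0.05],
    [0, 0, 0, 0, 0, 0],
    [0, 0, 0, 0, 0, 0],
  ],
)

```text
time_s: 32.42
tcp_pos: [0.4695, 0.3333, 0.1385]
eef_rot: [180.0, -0.0, -81.4]
contact_force: [-0.3, -0.9, 0.1]
gripper_width: 0.0872
gripper_force: 0.0
```

```bash
python3 d.py t,1,.039
```

```text
32.425 [0.4695 0.3333 0.1385] [ 1.7999e+02 -1.0000e-02 -8.1410e+01] [-0.28 -0.9   0.09] 0.0872 0.0
t 1 shift [ 0.0014 -0.0025  0.1991] turn [ 0.0002 -0.0001 -0.0011]
```

carry_out(
  targets=[
    [0.001, -0.003, 0.04, 0, 0, -0.001],
    [0, 0, 0.06, 0, 0, 0],
    [0, 0, 0.06, 0, 0, 0],
    [0, 0, 0.03, 0, 0, 0],
    [0, 0, 0.01, 0, 0, 0],
  ],
)

```text
time_s: 33.05
tcp_pos: [0.471, 0.3332, 0.038]
eef_rot: [180.0, -0.1, -81.3]
contact_force: [0.1, -0.3, -0.5]
gripper_width: 0.0875
gripper_force: 0.0
```

carry_out(
  targets=[
    [0, 0, 0, 0, 0, 0],
    [0, 0, 0, 0, 0, 0],
  ],
)

```text
time_s: 33.3
tcp_pos: [0.4716, 0.3341, 0.0396]
eef_rot: [-179.9, 0.1, -81.3]
contact_force: [-0.5, 0.0, 0.2]
gripper_width: 0.0873
gripper_force: 0.0
```

```bash
python3 d.py t,1,.039
```

```text
33.3 [0.4716 0.3341 0.0396] [-1.7993e+02  6.0000e-02 -8.1250e+01] [-0.54  0.04  0.23] 0.0873 0.0
t 1 shift [0.0023 0.0017 0.0012] turn [-0.0012  0.0011  0.0015]
```

carry_out(
  targets=[
    [0.001, 0.001, 0, 0, 0, 0],
    [0, 0, 0, 0, 0, 0],
    [0, 0, 0, 0, 0, 0],
    [0, 0, 0, 0, 0, 0],
    [0, 0, 0, 0, 0, 0],
  ],
  hand=0.55,
  squeeze=10,
)

```text
time_s: 33.92
tcp_pos: [0.4707, 0.333, 0.0387]
eef_rot: [-180.0, 0.0, -81.3]
contact_force: [-1.0, -0.0, 1.0]
gripper_width: 0.056
gripper_force: 10.0
```

carry_out(
  targets=[
    [0, 0, 0, 0, 0, 0],
    [0, 0, 0, 0, 0, 0],
  ],
)

```text
time_s: 34.17
tcp_pos: [0.4707, 0.333, 0.0387]
eef_rot: [-180.0, 0.0, -81.3]
contact_force: [-1.3, 0.1, 1.9]
gripper_width: 0.0561
gripper_force: 10.0
```

carry_out(
  targets=[
    [0, 0, -0.015, 0, 0, 0],
    [0, 0, -0.03, 0, 0, 0],
    [0, 0, -0.05, 0, 0, 0],
    [0, 0, -0.05, 0, 0, 0],
    [0, 0, -0.05, 0, 0, 0],
  ],
)

```text
time_s: 34.8
tcp_pos: [0.4707, 0.333, 0.138]
eef_rot: [-180.0, 0.0, -81.3]
contact_force: [-0.1, -0.0, 0.0]
gripper_width: 0.0557
gripper_force: 10.0
```

carry_out(
  targets=[
    [0, 0, 0, 0, 0, 0],
    [0, 0, 0, 0, 0, 0],
  ],
)

```text
time_s: 35.05
tcp_pos: [0.4704, 0.3327, 0.1362]
eef_rot: [180.0, 0.0, -81.3]
contact_force: [0.8, 0.9, -1.8]
gripper_width: 0.056
gripper_force: 10.0
```

```bash
python3 d.py b,1,.135
```

```text
35.05 [0.4704 0.3327 0.1362] [ 1.800e+02  2.000e-02 -8.127e+01] [ 0.83  0.88 -1.8 ] 0.056 9.985692640766501
b 1 shift [0.9633 0.0135 0.0022] turn [1.000e-04 3.000e-04 1.101e-01]
```

carry_out(
  targets=[
    [0.05, 0, 0, 0, 0, 0],
    [0.1, 0.001, 0, 0, 0, 0],
    [0.1, 0.001, 0, 0, 0, 0],
    [0.1, 0.001, 0, 0, 0, 0],
    [0.1, 0.001, 0, 0, 0, 0],
  ],
)

```text
time_s: 35.67
tcp_pos: [0.5022, 0.1076, 0.1354]
eef_rot: [179.9, -0.0, -81.3]
contact_force: [0.2, -0.4, -1.1]
gripper_width: 0.056
gripper_force: 10.0
```

carry_out(
  targets=[
    [0.1, 0.001, 0, 0, 0, 0],
    [0.1, 0.001, 0, 0, 0, 0],
    [0.1, 0.002, 0, 0, 0, 0],
    [0.1, 0.002, 0, 0, 0, 0],
    [0.07, 0.002, 0, 0, 0, 0],
  ],
)

```text
time_s: 36.3
tcp_pos: [0.5334, -0.1254, 0.1352]
eef_rot: [179.9, 0.0, -81.4]
contact_force: [0.1, 0.2, -0.0]
gripper_width: 0.0562
gripper_force: 10.0
```

carry_out(
  targets=[
    [0.043, 0.001, 0, 0, 0, 0],
    [0, 0, 0, 0, 0, 0.05],
    [0, 0, 0, 0, 0, 0.06],
    [0, 0, 0, 0, 0, 0],
    [0, 0, 0, 0, 0, 0],
  ],
)

```text
time_s: 36.92
tcp_pos: [0.5369, -0.1442, 0.1357]
eef_rot: [180.0, 0.0, -87.8]
contact_force: [1.1, -1.0, -1.0]
gripper_width: 0.056
gripper_force: 10.0
```

```bash
python3 d.py b,1,.0397
```

```text
36.925 [ 0.5369 -0.1442  0.1357] [179.95   0.   -87.79] [ 1.11 -1.01 -0.95] 0.056 9.985853685066104
b 1 shift [ 0.0004 -0.      0.192 ] turn [0.0008 0.     0.0014]
```

carry_out(
  targets=[
    [0, 0, 0.03, 0, 0, 0.001],
    [0, 0, 0.05, 0, 0, 0],
    [0, 0, 0.05, 0, 0, 0],
    [0, 0, 0.035, 0, 0, 0],
    [0, 0, 0.018, 0, 0, 0],
  ],
)

```text
time_s: 37.55
tcp_pos: [0.5364, -0.1439, 0.0427]
eef_rot: [179.9, 0.0, -87.9]
contact_force: [-0.2, 0.8, -1.4]
gripper_width: 0.0558
gripper_force: 10.0
```

carry_out(
  targets=[
    [0, 0, 0.003, 0, 0, 0],
    [0, 0, 0, 0, 0, 0],
    [0, 0, 0, 0, 0, 0],
  ],
)

```text
time_s: 37.92
tcp_pos: [0.5379, -0.1439, 0.0437]
eef_rot: [-179.9, -0.0, -87.9]
contact_force: [-0.3, 0.5, -1.4]
gripper_width: 0.056
gripper_force: 10.0
```

carry_out(
  targets=[
    [0, 0, 0.003, 0, 0, 0],
    [0, 0, 0.002, 0, 0, 0],
    [0, 0, 0, 0, 0, 0],
    [0, 0, 0, 0, 0, 0],
  ],
)

```text
time_s: 38.42
tcp_pos: [0.5374, -0.144, 0.0406]
eef_rot: [180.0, -0.0, -87.9]
contact_force: [-0.2, -0.1, -0.3]
gripper_width: 0.056
gripper_force: 10.0
```

```bash
python3 d.py b,1,.0397
```

```text
38.425 [ 0.5374 -0.144   0.0406] [180.    -0.   -87.92] [-0.2  -0.06 -0.33] 0.056 9.985647350549698
b 1 shift [0.0008 0.0012 0.0017] turn [ 0.     -0.     -0.0006]
```

carry_out(
  targets=[
    [0, 0, 0.002, 0, 0, 0],
    [0, 0, 0, 0, 0, 0],
    [0, 0, 0, 0, 0, 0],
  ],
)

```text
time_s: 38.8
tcp_pos: [0.5375, -0.144, 0.0397]
eef_rot: [-180.0, -0.0, -87.9]
contact_force: [1.1, 0.1, 0.9]
gripper_width: 0.056
gripper_force: 10.0
```

carry_out(
  targets=[
    [0, 0, 0.001, 0, 0, 0],
    [0, 0, 0, 0, 0, 0],
  ],
)

```text
time_s: 39.05
tcp_pos: [0.5375, -0.1439, 0.0396]
eef_rot: [-180.0, -0.0, -87.9]
contact_force: [-2.2, 0.6, 5.8]
gripper_width: 0.056
gripper_force: 10.0
```

Contact felt. Opening, rising and moving off for the check.

carry_out(
  targets=[
    [0, 0, 0, 0, 0, 0],
    [0, 0, 0, 0, 0, 0],
    [0, 0, 0, 0, 0, 0],
    [0, 0, 0, 0, 0, 0],
    [0, 0, 0, 0, 0, 0],
  ],
  hand=1,
)

```text
time_s: 39.67
tcp_pos: [0.5374, -0.1439, 0.039]
eef_rot: [180.0, -0.0, -87.9]
contact_force: [0.1, -0.2, -0.7]
gripper_width: 0.0872
gripper_force: 0.0
```

carry_out(
  targets=[
    [0, 0, -0.02, 0, 0, 0],
    [0, 0, -0.05, 0, 0, 0],
    [0, 0, -0.06, 0, 0, 0],
    [0, 0, -0.08, 0, 0, 0],
    [0, 0, -0.08, 0, 0, 0],
  ],
)

```text
time_s: 40.3
tcp_pos: [0.5373, -0.144, 0.1861]
eef_rot: [-180.0, -0.0, -87.9]
contact_force: [1.3, 0.2, 0.3]
gripper_width: 0.0875
gripper_force: 0.0
```

carry_out(
  targets=[
    [-0.1, 0, 0, 0, 0, 0],
    [-0.12, 0, 0, 0, 0, 0],
    [-0.12, 0, 0, 0, 0, 0],
    [-0.12, 0, 0, 0, 0, 0],
    [-0.12, 0, 0, 0, 0, 0],
  ],
)

```text
time_s: 40.92
tcp_pos: [0.5266, 0.1478, 0.1852]
eef_rot: [-179.9, 0.0, -87.9]
contact_force: [1.2, 0.0, 0.2]
gripper_width: 0.0877
gripper_force: 0.0
```

carry_out(
  targets=[
    [-0.1, 0, 0, 0, 0, 0],
    [0, 0, 0, 0, 0, 0],
    [0, 0, 0, 0, 0, 0],
  ],
)

```text
time_s: 41.3
tcp_pos: [0.5248, 0.1959, 0.1844]
eef_rot: [-180.0, 0.0, -87.9]
contact_force: [-0.0, 0.2, 0.4]
gripper_width: 0.088
gripper_force: 0.0
```

```bash
python3 d.py; python3 - <<'E'
from g import *
import cv2
v=(.541,-.2568,.037,-.0018)
def pt(m):
    c,s=np.cos(v[2]),np.sin(v[2]); return [v[0]+c*m[0]-s*m[1],v[1]+s*m[0]+c*m[1],m[2]+v[3]]
out=[]
for n,(u,w,W,H,s) in {"top":(335,140,225,120,3.5),"side":(270,110,150,140,2.2)}.items():
    im=r.capture(n)[:,:,::-1]; cv2.imwrite(f"pics/end_{n}.png",im)
    im=cv2.resize(im[w:w+H,u:u+W],None,fx=s,fy=s,interpolation=cv2.INTER_CUBIC)
    def box(x,y,cy,z,c):
        q=np.array([(proj(n,pt((a,cy+b,z)))-(u,w))*s+s/2 for a,b in((x,y),(x,-y),(-x,-y),(-x,y))])
        cv2.polylines(im,[q.round().astype(int)],1,c,1)
    for wd,h,y in((.048,.064,.1125),(.054,.05,.0375),(.036,.06,-.0375),(.044,.05,-.1125)):
        box(.028,wd/2,y,.01,(0,255,0)); box(.028,wd/2,y,.01+h,(0,0,255))
    out.append(im)
a,b=out
b=cv2.resize(b,None,fx=(598-a.shape[0])/b.shape[0],fy=(598-a.shape[0])/b.shape[0]) if a.shape[0]+b.shape[0]>598 else b
W=max(a.shape[1],b.shape[1]); m=cv2.vconcat([cv2.copyMakeBorder(i,0,0,0,W-i.shape[1],0) for i in(a,b)])
cv2.imwrite("pics/end.png",m[:, :800]); print(m.shape)
E
```

```text
41.3 [0.5248 0.1959 0.1844] [-180.      0.    -87.87] [-0.01  0.21  0.41] 0.088 0.0
(598, 788, 3)
```

View pics/end.png

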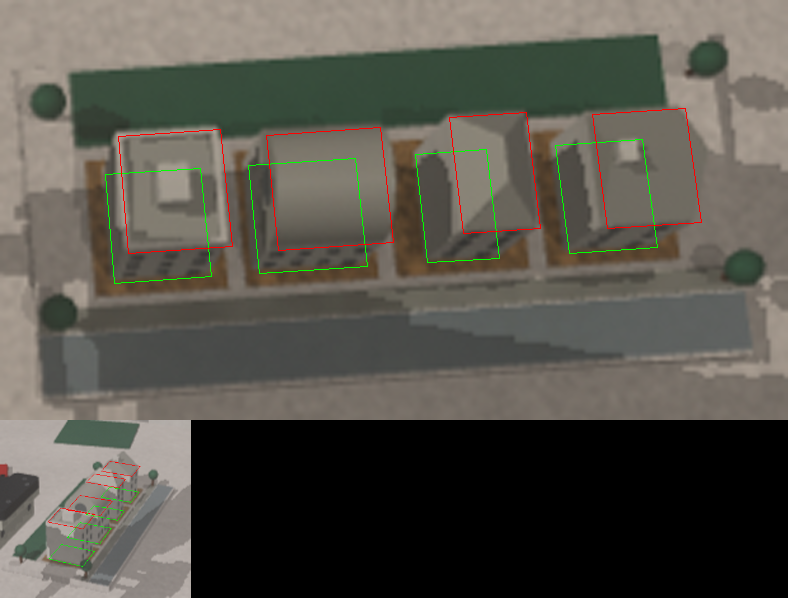

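The overlay shows all four houses upright and square on plots 1–4, in the order flat, barrel, hipped, gabled. Each is within about 4 mm of its predicted outline, and the arm is clear. Handing in.

```bash
python3 -c "
from plant import r
print(r.close_job())"
```

```text
the job is handed in; nothing more can be done
None
```

I moved all four houses onto the board in tray order from the left (flat, barrel, hipped, gabled), each upright, square and within about 4 mm of its plot centre by the camera check, and handed the job in at about 41 s; no verdict came back.

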